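Match a worn lock bolt by thickness and clamp the new blank in the filing jig

TASK

Pinch the worn bolt on the blue mat to gauge its thickness, leaving it standing there, and find the brass blank of the same thickness by pinching the blanks in the stock tray. Stand that blank down in the jig's slot, tail towards the end stop, and slide it along the bed until you feel it butt gently against the stop. Then swing the red-gripped cam lever until the jaw bites and holds the blank snugly without bruising it, let go, and leave everything else standing where it was.

Things in the scene. Friction and masses are not known exactly. Their poses are not given: they have to be found in the camera images.
- blank_a: new brass lock-bolt blank on edge in the stock tray (floor 4 up), 0.18-0.44 kg: head 60 x 40 high, flat tail 20 x 24 high x 6 thick at the +x end. Head thickness (y) 10, 13 or 16, one of each, unmarked: gauge it. Origin: on the underside, middle of the 80 length and of the thickness; x lengthwise to the tail, z up; head x -40..+20, tail +20..+40, centre of mass near x -8.
- blank_b: new brass lock-bolt blank on edge in the stock tray (floor 4 up), 0.18-0.44 kg: head 60 x 40 high, flat tail 20 x 24 high x 6 thick at the +x end. Head thickness (y) 10, 13 or 16, one of each, unmarked: gauge it. Origin: on the underside, middle of the 80 length and of the thickness; x lengthwise to the tail, z up; head x -40..+20, tail +20..+40, centre of mass near x -8.
- blank_c: new brass lock-bolt blank on edge in the stock tray (floor 4 up), 0.18-0.44 kg: head 60 x 40 high, flat tail 20 x 24 high x 6 thick at the +x end. Head thickness (y) 10, 13 or 16, one of each, unmarked: gauge it. Origin: on the underside, middle of the 80 length and of the thickness; x lengthwise to the tail, z up; head x -40..+20, tail +20..+40, centre of mass near x -8.
- tail_a (a point): foot of the tail end of blank_a (its x +40, underside).
- tail_b (a point): foot of the tail end of blank_b (its x +40, underside).
- tail_c (a point): foot of the tail end of blank_c (its x +40, underside).
- old_a: worn steel-grey lock bolt, shaped, standing and with origin and axes as the blanks, head 10, 13 or 16 thick, one of each, unmarked. Of the three one stands on the blue job mat: the customer's; the other two are scrap, in the scrap tray.
- old_b: worn steel-grey lock bolt, shaped, standing and with origin and axes as the blanks, head 10, 13 or 16 thick, one of each, unmarked. Of the three one stands on the blue job mat: the customer's; the other two are scrap, in the scrap tray.
- old_c: worn steel-grey lock bolt, shaped, standing and with origin and axes as the blanks, head 10, 13 or 16 thick, one of each, unmarked. Of the three one stands on the blue job mat: the customer's; the other two are scrap, in the scrap tray.
- job_mat: blue mat 130 (x) x 110 (y) x 4, fixed; origin under its centre. The customer's old bolt stands on it, within 30 of its centre.
- jig: green cam-action filing jig, fixed, base 200 x 200 x 30. Origin on the bench under the slot; x along the slot to the end stop, y across it from moving to back jaw, z up. Slot floor (steel bed, x -75..75) 45 above the bench; jaws x -35..+35, 12 high above the bed. Back jaw face is set anew per job at y +18 to +22, not reported: open slot 18 to 24 wide.
- jaw: moving steel jaw of the jig, 70 x 22 x 12; origin at the foot of the middle of its clamping face, axes as the jig's. Face at jig y -2 with the lever at 0; travels along the jig's +y, 8 mm per radian of the lever, until it bites; it then gives on stiff springs, about 50 N per mm.
- stop: dark steel end stop on the bed, 16 wide (y), 18 high, set anew per job at 35 to 55 along the jig's x and 9 along its y. Origin: foot of its face that looks along -x, on the bed; axes as the jig's. A bolt is home when its tail end touches this face; never more than 25 N on it.
- lever (a joint): cam lever angle, rad: 0 open (lever points along jig -x from its pivot), grows counter-clockwise from above to 2.1, closing the jaw; starts at 0-0.2, stays where left (self-locking). Drags with 3-5 N at the grip; once the jaw bites this climbs 4 N per 0.1 rad: 7-10 N is snug (20-55 N on the bolt), 13 N bruises the brass (90 N).
- lever_pivot (a point): the cam lever's vertical pivot axis, 72 above the bench, at x 0, y -85 of the jig; axes as the jig's.
- lever_grip (a point): centre of the red upright round grip at the lever's end: 16 diameter, from 71 to 108 above the bench (this point at 90), 90 from the pivot; the lever's bar below it has its top at 71.
- padlock: bystander: brass padlock, 40 x 16 x 60 high; origin under its centre.
- oil_bottle: bystander: yellow oil bottle, 44 diameter, 110 high; origin under its centre.
- file: bystander: flat file with wooden handle lying on the bench, 270 long; origin near its middle.
- screwdriver: bystander: screwdriver lying on the bench; origin near its middle.
Not all that is in view belongs to the job. There is more than one size of the job_mat; the one meant has the size given above. What is shaped like the blank_b but orange is not meant.

How it is judged (in metres and radians):
On the way, in this order (a step that is already met when the one before it is completed fails the run):
1. the worn bolt on the blue mat is pinched to gauge it (((horizontal distance between old_a and job_mat below 0.09 m and contact force between the fingers and old_a above 1.5 N) or (horizontal distance between old_b and job_mat below 0.09 m and contact force between the fingers and old_b above 1.5 N) or (horizontal distance between old_c and job_mat below 0.09 m and contact force between the fingers and old_c above 1.5 N))), for 0.1 s.
2. a blank stands in the slot and is felt to touch the end stop (1 N or more) (((x of tail_a in the frame of stop above -0.0025 m and z of blank_a in the frame of stop between -0.003 and 0.006 m and y of blank_a in the frame of stop between -0.02 and 0.02 m and angle between the x axis of blank_a and the x axis of jig, either way round below 0.12 rad and contact force between blank_a and stop above 1 N) or (x of tail_b in the frame of stop above -0.0025 m and z of blank_b in the frame of stop between -0.003 and 0.006 m and y of blank_b in the frame of stop between -0.02 and 0.02 m and angle between the x axis of blank_b and the x axis of jig, either way round below 0.12 rad and contact force between blank_b and stop above 1 N) or (x of tail_c in the frame of stop above -0.0025 m and z of blank_c in the frame of stop between -0.003 and 0.006 m and y of blank_c in the frame of stop between -0.02 and 0.02 m and angle between the x axis of blank_c and the x axis of jig, either way round below 0.12 rad and contact force between blank_c and stop above 1 N))), for 0.1 s.
3. the cam lever is swung until the jaw grips the blank against the stop (((x of tail_a in the frame of stop above -0.0025 m and z of blank_a in the frame of stop between -0.003 and 0.003 m and y of blank_a in the frame of stop between -0.02 and 0.02 m and angle between the x axis of blank_a and the x axis of jig, either way round below 0.12 rad and contact force between jaw and blank_a above 12 N) or (x of tail_b in the frame of stop above -0.0025 m and z of blank_b in the frame of stop between -0.003 and 0.003 m and y of blank_b in the frame of stop between -0.02 and 0.02 m and angle between the x axis of blank_b and the x axis of jig, either way round below 0.12 rad and contact force between jaw and blank_b above 12 N) or (x of tail_c in the frame of stop above -0.0025 m and z of blank_c in the frame of stop between -0.003 and 0.003 m and y of blank_c in the frame of stop between -0.02 and 0.02 m and angle between the x axis of blank_c and the x axis of jig, either way round below 0.12 rad and contact force between jaw and blank_c above 12 N))), for 0.1 s.
At the end, for the whole second after the job is handed in: The blank as thick as the worn bolt on the mat stands on the slot's bed (3 mm; upright to 0.06 rad, in line to 0.12), tail within 2 mm of the stop, gripped by the jaw with over 12 N, at rest; old bolt still on the mat, other blanks upright within 40 mm of their starts (((x of tail_a in the frame of stop above -0.002 m and z of blank_a in the frame of stop between -0.003 and 0.003 m and y of blank_a in the frame of stop between -0.02 and 0.02 m and angle between the x axis of blank_a and the x axis of jig, either way round below 0.12 rad and contact force between jaw and blank_a above 12 N and angle between blank_a's own z axis and vertical below 0.06 rad and linear speed of blank_a below 0.01 m/s and distance of each of blank_b, blank_c from where it was at the start of the episode below 0.04 m and angle between each of blank_b, blank_c's own z axis and vertical below 0.1 rad) or (x of tail_b in the frame of stop above -0.002 m and z of blank_b in the frame of stop between -0.003 and 0.003 m and y of blank_b in the frame of stop between -0.02 and 0.02 m and angle between the x axis of blank_b and the x axis of jig, either way round below 0.12 rad and contact force between jaw and blank_b above 12 N and angle between blank_b's own z axis and vertical below 0.06 rad and linear speed of blank_b below 0.01 m/s and distance of each of blank_a, blank_c from where it was at the start of the episode below 0.04 m and angle between each of blank_a, blank_c's own z axis and vertical below 0.1 rad) or (x of tail_c in the frame of stop above -0.002 m and z of blank_c in the frame of stop between -0.003 and 0.003 m and y of blank_c in the frame of stop between -0.02 and 0.02 m and angle between the x axis of blank_c and the x axis of jig, either way round below 0.12 rad and contact force between jaw and blank_c above 12 N and angle between blank_c's own z axis and vertical below 0.06 rad and linear speed of blank_c below 0.01 m/s and distance of each of blank_a, blank_b from where it was at the start of the episode below 0.04 m and angle between each of blank_a, blank_b's own z axis and vertical below 0.1 rad)) and ((horizontal distance between old_a and job_mat below 0.09 m and ((contact force between jaw and blank_a above 12 N and y of blank_a in the frame of jaw between 0.0073 and 0.0087 m) or (contact force between jaw and blank_b above 12 N and y of blank_b in the frame of jaw between 0.0073 and 0.0087 m) or (contact force between jaw and blank_c above 12 N and y of blank_c in the frame of jaw between 0.0073 and 0.0087 m))) or (horizontal distance between old_b and job_mat below 0.09 m and ((contact force between jaw and blank_a above 12 N and y of blank_a in the frame of jaw between 0.0058 and 0.0072 m) or (contact force between jaw and blank_b above 12 N and y of blank_b in the frame of jaw between 0.0058 and 0.0072 m) or (contact force between jaw and blank_c above 12 N and y of blank_c in the frame of jaw between 0.0058 and 0.0072 m))) or (horizontal distance between old_c and job_mat below 0.09 m and ((contact force between jaw and blank_a above 12 N and y of blank_a in the frame of jaw between 0.0043 and 0.0057 m) or (contact force between jaw and blank_b above 12 N and y of blank_b in the frame of jaw between 0.0043 and 0.0057 m) or (contact force between jaw and blank_c above 12 N and y of blank_c in the frame of jaw between 0.0043 and 0.0057 m))))); the robot touches nothing.
It fails at once if a blank is clamped so hard that it is bruised (over 90 N from the jaw) (contact force between jaw and blank_a above 90 N or contact force between jaw and blank_b above 90 N or contact force between jaw and blank_c above 90 N).
It fails at once if a blank is rammed against the end stop (over 25 N) (contact force between any of blank_a, blank_b, blank_c and stop above 25 N).
It fails at once if an old bolt or a bystander is moved by more than 30 mm (distance of any of padlock, oil_bottle, file, screwdriver, old_a, old_b, old_c from where it was at the start of the episode above 0.03 m).
It fails at once if an old bolt is knocked over (angle between any of old_a, old_b, old_c's own z axis and vertical above 0.3 rad).
It also fails if it takes over 69 s, if anything falls off the work surface, if the arm or the gripper's body presses on something with over 40 N, if the wrist force passes 120 N, or if a joint passes its speed limit or range.

ROBOT

A 7-joint arm with a two-finger parallel gripper is mounted at the origin on the work surface. World frame = base frame: x ahead of the robot, y to its left, z up, the work surface at z = 0. Lengths are in mm, angles in rad, forces in N, time in s.
With the tool pointing down it reaches from about 425 to 925 mm from the base axis. Payload 6.8 kg.
Tool frame: the origin (TCP) lies on the centre line of the jaws, within the pads' length; the fingertips stand 19 mm ahead of it and the grasp point (between the pads) is the TCP; z points along the fingers, y is the line along which they close (so a half turn about z gives the same grasp; the last joint's range is limited). The gripper opens to 85 mm and grips with 20 to 120 N. Pads are 22 mm wide; open, the fingers measure 114 mm over their backs; the gripper's body (76 mm by 85 mm) begins 54 mm behind the grasp point. The pads swing forward as they close: fully open they stand 13 mm farther back than shut.
Start: joints at [-1.449, 0.477, 0.022, 1.555, -0.011, 1.109, -0.083], TCP at [153.748, 657.274, 226.908] pointing down, gripper open.
Joint ranges: [-2.96, 2.96], [-0.34, 2.1], [-1.41, 1.46], [0.24, 2.44], [-1.37, 4.51], [0.17, 1.92], [-2.96, 2.96]. Speed limits (rad/s): [2.39, 2.39, 3.14, 3.14, 3.14, 3.14, 3.14].

INTERFACE

Orientations are given as a rotation vector (axis times angle).
In Python, from cell import manip, optics gives the robot as it stands.
- The arm moves only by the tool move_arm, never from a script. Its argument "motion" is a list that holds one entry, the list of rows, each a list of 7 numbers: the turn, a rotation vector about the tool's x, y, z each as a share of 45 degrees, from -1 to 1, then the shift along the tool's x, y, z each as a share of 150 mm, from -1 to 1, then the closure in counts, from 0 (fully open) to 255 (shut). A call has 1 to 10 rows; each row is the pose to reach, as a shift and turn from the pose commanded when the call began, along the tool's axes at that moment; what a row does not reach only later rows make up. A row lasts 1/10 s, in which the tool goes at most 50 mm and 8.59 degrees, less where a joint would pass 70% of its speed; a pose out of reach is approached as far as the arm can. A call with a number of a shift or a turn outside -1 to 1 is refused whole. A call with a gripper value outside its range is refused whole. The fingers move at their own pace and stop on an object; "grip_force" is the grip in N (left out, the last holds). Time passes only in rows, so rows that repeat a pose let the fingers close. It gives the time, the measured TCP pose, the force, the opening and the grip force at its end, in the units of the state.
- manip.sense(): the state, without advancing time (a new reading comes with each control period).
- optics.snapshot(name): name is "side" or "top"; returns a dict with "img" (384x512x3 uint8, red, green, blue), "z_map" (384x512 float32, mm along the optical axis (not along the pixel's ray), 0 where there is no reading), "fx", "fy", "cx", "cy" (pixels), "k1" (the pictures are not rectified: a ray, as slopes to the right and down, at radius r is drawn at 1 + k1 r^2 times it, then the intrinsics apply), "R" (3x3) and "t" (3): a world point X has camera coordinates R X + t. Camera axes: x right, y down, z forward; pixel columns grow to the right and rows downward; lengths in mm; the calibration is good to about 2 mm. A picture is of the moment at which its call begins.
- manip.finish_job(): hands the job in; it is judged then, once.
The state is a dict: "time_s": time; "joint_pos": joint angles; "joint_vel": joint speeds; "tau": joint torques, N m; "tool_pos": TCP position; "eef_rot": TCP orientation; "ft_force": force on the tool from outside, world axes, zero at the start; "moment": the same for the moment, N m; "width": finger opening in mm; "grasp_force": force on a finger pad.
Only numpy, scipy, OpenCV 4.12 (cv2) and the standard library are available. Lean on these libraries where they do the work, as an engineer would, in place of code of your own. Each camera call takes 0.05 s, during which the arm holds its last target. There are 200 camera calls.

## Working session

There is one attempt and no reset: what is moved stays moved. The work goes in short steps, Python scripts to look and compute and a tool call to move; the robot and the scene stay as the last step left them, time stands still between calls to the robot, and variables do not carry over. Pictures are saved under pics/ and viewed, at most 10 in all, crops included, and the job is handed in when it is done.

Besides the shell and the picture viewer there is one more tool, called as name([rows], argument=value, ...), one row to a line, values as JSON. move_arm: Moves the arm, as the interface text tells. Its arguments: {"type":"object","properties":{"motion":{"type":"array","items":{"type":"array","items":{"type":"array","items":{"type":"number"}}}},"grip_force":{"type":"number"}},"required":["motion"]}

```bash
mkdir -p pics; ls
cat > h.py <<'E'
import numpy as np, cv2
from cell import manip, optics
def snap(n):
    s=optics.snapshot(n); np.savez('%s.npz'%n,**s); return s
def load(n): return dict(np.load('%s.npz'%n))
def ray(s,u,v):
    x=(u-s['cx'])/s['fx']; y=(v-s['cy'])/s['fy']; a,b=x,y
    for _ in range(20):
        f=1+s['k1']*(a*a+b*b); a,b=x/f,y/f
    d=s['R'].T@np.array([a,b,1.]); o=-s['R'].T@s['t']; return o,d
def at_z(s,u,v,z):
    o,d=ray(s,u,v); return o+d*(z-o[2])/d[2]
def at_depth(s,u,v):
    o,d=ray(s,u,v); return o+d*s['z_map'][int(round(v)),int(round(u))]
def proj(s,X):
    c=s['R']@np.array(X,float)+s['t']; a,b=c[:2]/c[2]; f=1+s['k1']*(a*a+b*b)
    return np.array([s['fx']*a*f+s['cx'],s['fy']*b*f+s['cy']])
def crop(s,u0,u1,v0,v1,k,name):
    im=cv2.resize(s['img'][v0:v1,u0:u1],None,fx=k,fy=k,interpolation=cv2.INTER_CUBIC)
    cv2.imwrite('pics/'+name,im[:,:,::-1])
E
python3 - <<'E'
from h import *
for n in('top','side'):
    s=snap(n); crop(s,0,512,0,384,1.5,n+'0.png'); print(n,-s['R'].T@s['t'],s['R'].round(2).tolist(),s['fx'],s['k1'])
print(manip.sense())
E
```

```text
pics
top [ 433.03804253  -29.31846039 1461.60881331] [[-0.02, -1.0, -0.02], [-1.0, 0.02, -0.08], [0.08, 0.02, -1.0]] 422.20248353229545 -0.02703699446191382
side [404.18943053 630.64592918 905.92540858] [[-0.97, -0.23, 0.01], [-0.19, 0.75, -0.64], [0.14, -0.62, -0.77]] 393.42993298521765 0.043827077713499425
{'time_s': 0.1, 'joint_pos': array([-1.44910651,  0.47773381,  0.02235366,  1.55632992, -0.01150853,
        1.10931798, -0.08309773]), 'joint_vel': array([-0.0001571 , -0.00159243, -0.00067877, -0.0026684 ,  0.00099023,
       -0.00126724, -0.00027268]), 'tau': array([ 4.73720938e-03, -5.97767723e+01,  1.61346082e+00, -2.81960499e+01,
        1.27386401e-02,  5.04227311e-03,  2.56118318e-05]), 'tool_pos': array([153.63945821, 656.73068363, 226.02175831]), 'eef_rot': array([-3.60137034e-01, -3.12080856e+00,  2.60623193e-03]), 'ft_force': array([0.52346113, 0.27227197, 0.83282379]), 'moment': array([-0.01987909,  0.02796203,  0.01620114]), 'grasp_force': 0.0, 'width': 85.73346941440792}
```

View pics/top0.png

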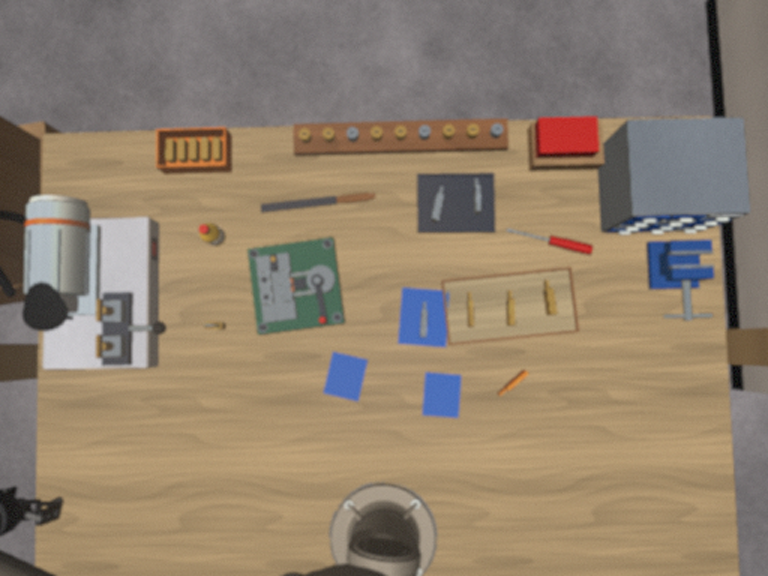

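View pics/side0.png

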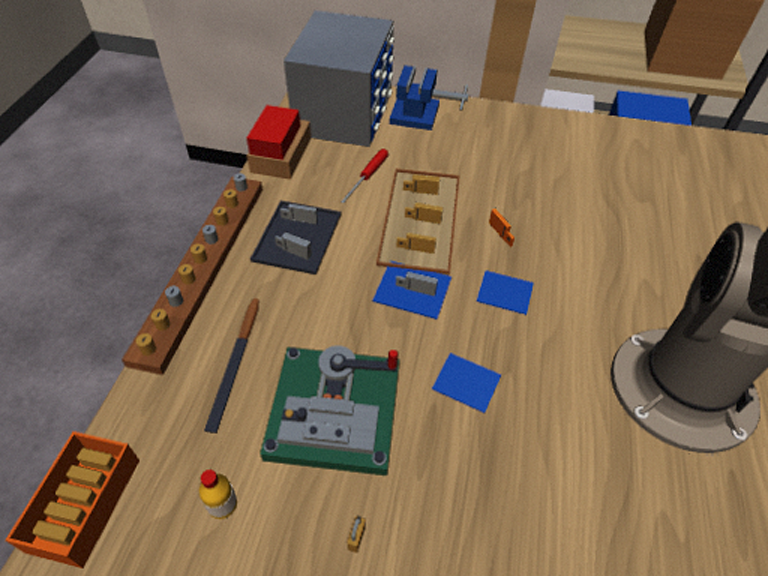

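Top: the jig is at (296,287) with its lever grip at (322,320). The job mat with the old bolt is at (424,318), the stock tray at (510,305) with three blanks, and the scrap tray at (456,203). I'll enlarge those areas.

Run:
```python
from h import *
s=load('top'); t=load('side')
a=cv2.resize(s['img'][150:235,155:240],None,fx=4.7,fy=4.7,interpolation=cv2.INTER_CUBIC)
b=cv2.resize(s['img'][170:240,260:395],(771,400),interpolation=cv2.INTER_CUBIC)
crop(s,160,240,155,227,7.5,'jt.png'); crop(s,260,390,170,235,6,'tt.png')
crop(t,170,275,225,320,6,'js.png'); crop(t,240,315,105,215,5.4,'ts.png')
for n,q in(('top',s),('side',t)): print(n,(q['z_map']>0).mean())
for u,v in((176,170),(195,188),(214,213),(283,212),(314,205),(341,205),(367,199)): print(u,v,at_depth(s,u,v).round(1))
```

```text
top 0.9959564208984375
side 0.995849609375
176 170 [637.7 254.5  44. ]
195 188 [573.3 188.1  58.3]
214 213 [486.3 120.3 105.6]
283 212 [ 487.  -104.8   44.1]
314 205 [ 508.4 -209.8   40.7]
341 205 [ 505.8 -298.2   52.5]
367 199 [ 524.7 -388.7   40.1]
```

View pics/jt.png

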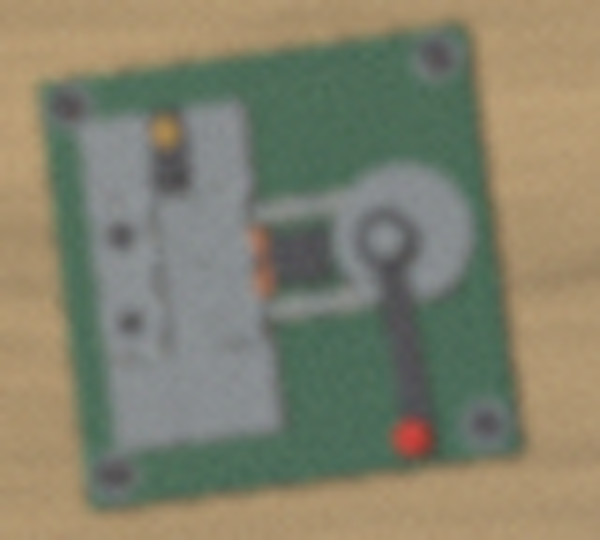

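View pics/js.png

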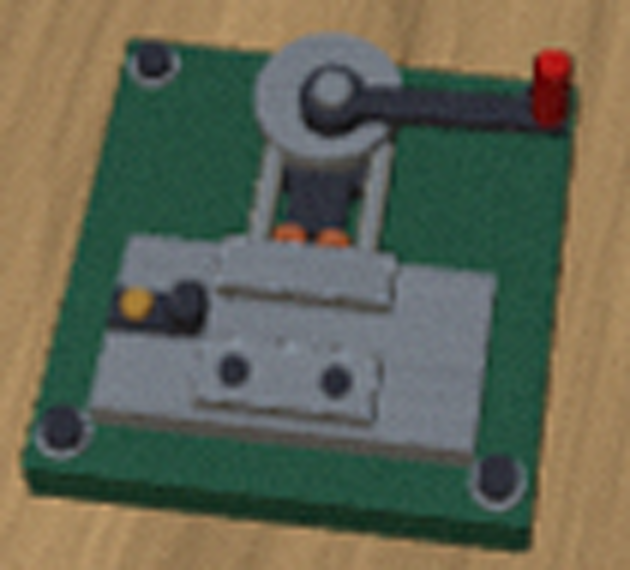

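View pics/tt.png

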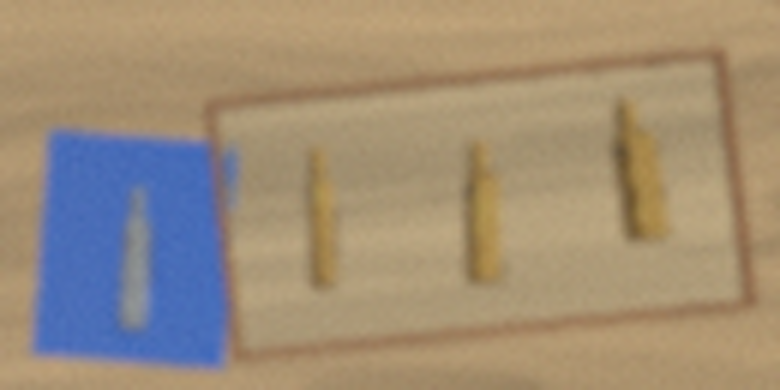

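View pics/ts.png

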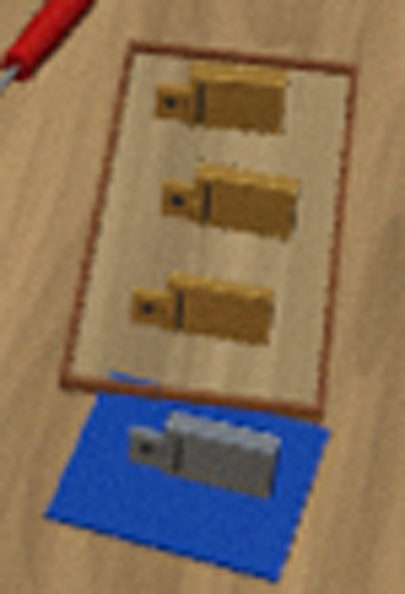

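Top crops: jig base corners are at (40,85), (465,25), (522,452) and (95,508). The pivot is at (385,240), the grip top at (412,437), and the stop is at the +x end of the bed around (170,150). All four bolts stand with their tails up the image (+x). I'll fit the poses next.

```bash
cat > m.py <<'E'
from h import *
s=load('top'); t=load('side')
T=lambda c:(160+(c[0]-3.25)/7.5,155+(c[1]-3.25)/7.5)
S=lambda c:(170+(c[0]-2.5)/6,225+(c[1]-2.5)/6)
def tri(a,b):
    o1,d1=ray(s,*a); o2,d2=ray(t,*b)
    A=np.array([d1,-d2]).T; k=np.linalg.lstsq(A,o2-o1,rcond=None)[0]
    p,q=o1+d1*k[0],o2+d2*k[1]; return (p+q)/2,np.linalg.norm(p-q)
if __name__=='__main__':
    for n,a,b in (('baseTL',(40,85),(22,470)),('baseTR',(465,25),(130,42)),('baseBR',(522,452),(577,95)),('baseBL',(95,508),(533,522)),
     ('bedTL',(78,118),(93,410)),('bedTR',(243,100),(128,238)),('bedBR',(283,430),(497,272)),('bedBL',(115,450),(470,455)),
     ('pivot',(385,238),(335,85)),('grip',(412,437),(553,62)),('knob',(166,132),(137,302))):
        print(n,*[x.round(1) if hasattr(x,'round') else x for x in tri(T(a),S(b))])
    # bolts: depth clouds
    def cloud(q):
        v,u=np.mgrid[0:384,0:512]; x=(u-q['cx'])/q['fx']; y=(v-q['cy'])/q['fy']; a,b=x,y
        for _ in range(10): f=1+q['k1']*(a*a+b*b); a,b=x/f,y/f
        c=np.stack([a,b,np.ones_like(a)],-1)*q['z_map'][...,None]; return (c-q['t'])@q['R']
    for nm,q in(('top',s),('side',t)):
        P=cloud(q)
        for i,(cx,cy) in enumerate(((487,-105),(508,-210),(506,-298),(525,-389))):
            m=(abs(P[...,0]-cx)<70)&(abs(P[...,1]-cy)<32)&(P[...,2]>32)&(P[...,2]<70)&(q['z_map']>0)
            p=P[m]; r=cv2.minAreaRect(p[:,:2].astype(np.float32)); w=np.linalg.eigh(np.cov(p[:,:2].T))[1][:,1]
            print(nm,i,len(p),p.mean(0).round(1),np.median(p[:,2]).round(1),'rect',np.round(r[0],1),np.round(r[1],1),'pca ang',np.degrees(np.arctan(w[1]/w[0])).round(1))
E
python3 m.py
```

```text
baseTL [655.6 297.1  23.1] 0.7
baseTR [678.3 100.4  25.5] 0.5
baseBR [481.3  77.6  21.8] 1.9
baseBL [458.9 272.   26.5] 3.7
bedTL [634.7 275.1  41.6] 5.6
bedTR [643.6 200.4  40.8] 0.9
bedBR [492.9 182.9  47.1] 1.2
bedBL [485.7 259.2  44.1] 1.2
pivot [574.4 132.1  78.2] 2.6
grip [486.1 118.4 107.4] 1.3
knob [627.6 233.1  54.1] 1.5
top 0 74 [ 479.8 -103.5   43.1] 43.4 rect [ 485.7 -104.5] [13.3 71.5] pca ang -3.9
top 1 56 [ 497.4 -209.6   43.4] 44.0 rect [ 506.9 -209.4] [71.6 10.2] pca ang -0.1
top 2 83 [ 500.1 -297.1   43.6] 43.8 rect [ 505.1 -297.1] [13.2 71.5] pca ang -1.1
top 3 101 [ 520.6 -387.2   43. ] 43.3 rect [ 520.7 -388. ] [59.7 19.4] pca ang 5.7
side 0 132 [474.5 -99.7  42.1] 43.7 rect [ 474.9 -101.6] [17.8 60.5] pca ang -4.6
side 1 101 [ 494.3 -206.5   41.5] 43.0 rect [ 495.  -207.8] [15.  59.8] pca ang 0.0
side 2 105 [ 496.9 -296.8   41.6] 42.7 rect [ 496.8 -298. ] [18.2 59.6] pca ang -2.0
side 3 108 [ 518.7 -386.    41.6] 43.4 rect [ 526.6 -388.6] [73.7 23.1] pca ang 6.8
```

Poses from the fit:

| Item | Position (x, y) | Yaw |
|---|---|---|
| Jig origin | (565, 216.6) | 6.7° |
| Old bolt head | (478, -103.5) | -4° |
| Blank heads | y -209, -297, -387 | about 0°, -1.5°, +6° |

Next is a small helper that converts world targets into move shares.

```bash
cat > go.py <<'E'
# usage: go.py x y z yaw [x y z yaw ...] : yaw = world angle (deg) of tool y; prints calls in sequence
import sys; from h import *
from scipy.spatial.transform import Rotation as Ro
st=manip.sense(); p=np.array(st['tool_pos']); R=Ro.from_rotvec(st['eef_rot']).as_matrix()
print('t',st['time_s'],'pos',p.round(1),'yaw',np.degrees(np.arctan2(R[1,1],R[0,1])).round(1),'F',st['ft_force'].round(1),'w',st['width'].round(2))
a=list(map(float,sys.argv[1:]))
for i in range(0,len(a),4):
    g=np.array(a[i:i+3]); y=np.radians(a[i+3])
    G=np.array([[np.sin(y),np.cos(y),0],[-np.cos(y),np.sin(y),0],[0,0,-1]]).T
    G=np.column_stack([np.cross([np.cos(y),np.sin(y),0],[0,0,-1]),[np.cos(y),np.sin(y),0],[0,0,-1]])
    while True:
        r=Ro.from_matrix(R.T@G).as_rotvec()/(np.pi/4); d=R.T@(g-p)/150
        k=max(1,abs(d).max(),abs(r).max()); r/=k; d/=k
        n=max(np.linalg.norm(d)*3,np.linalg.norm(r)*45/8.59)
        print('[',', '.join('%.3f'%v for v in [*r,*d]),'] rows %.1f'%n)
        p=p+R@d*150; R=R@Ro.from_rotvec(r*np.pi/4).as_matrix()
        if k==1: break
E
python3 go.py 300 520 220 86 480 280 220 86 478 -103.5 120 86 478 -103.5 39 86
```

```text
Traceback (most recent call last):
  File "go.py", line 5, in <module>
    print('t',st['time_s'],'pos',p.round(1),'yaw',np.degrees(np.arctan2(R[1,1],R[0,1])).round(1),'F',st['ft_force'].round(1),'w',st['width'].round(2))
                                                                                                                                 ^^^^^^^^^^^^^^^^^
AttributeError: 'float' object has no attribute 'round'
```

```bash
sed -i "s/st\['width'\].round(2)/round(st['width'],2),'gf',round(st['grasp_force'],1)/; /G=np.array/d" go.py
python3 go.py 300 520 220 86 480 280 220 86 478 -103.5 120 86 478 -103.5 39 86
```

```text
t 0.1 pos [153.6 656.7 226. ] yaw 76.8 F [0.5 0.3 0.8] w 85.73 gf 0.0
[ -0.002, -0.000, -0.176, -1.000, -0.575, 0.036 ] rows 3.5
[ -0.000, -0.000, -0.028, -0.144, -0.111, 0.005 ] rows 0.5
[ -0.000, -0.000, 0.000, -0.865, -1.000, -0.000 ] rows 4.0
[ -0.000, -0.000, 0.000, -0.443, -0.512, -0.000 ] rows 2.0
[ -0.000, -0.000, 0.000, -0.065, -1.000, 0.261 ] rows 3.1
[ -0.000, -0.000, 0.000, -0.065, -1.000, 0.261 ] rows 3.1
[ 0.000, -0.000, 0.000, -0.036, -0.551, 0.144 ] rows 1.7
[ 0.000, -0.000, 0.000, -0.000, 0.000, 0.540 ] rows 1.6
```

move_arm([
  [[0,0,-0.2,-1,-0.6,0.03,0],[0,0,-0.2,-1,-0.6,0.03,0],[0,0,-0.2,-1,-0.6,0.03,0],[0,0,-0.2,-1,-0.6,0.03,0],[0,0,-0.2,-1,-0.6,0.03,0]],
])

```text
time_s: 0.6
tool_pos: [284.0, 531.4, 222.1]
eef_rot: [0.127, 3.137, -0.004]
ft_force: [0.3, 0.2, -0.3]
width: 85.6
grasp_force: 0.0
```

move_arm([
  [[0,0,0,-0.9,-1,0,0],[0,0,0,-0.9,-1,0,0],[0,0,0,-0.9,-1,0,0],[0,0,0,-0.9,-1,0,0],[0,0,0,-0.9,-1,0,0]],
])

```text
time_s: 1.1
tool_pos: [407.5, 369.9, 222.3]
eef_rot: [0.13, 3.137, -0.004]
ft_force: [0.1, 0.4, -0.2]
width: 85.0
grasp_force: 0.0
```

move_arm([
  [[0,0,0,-0.4,-1,0,0],[0,0,0,-0.4,-1,0,0],[0,0,0,-0.4,-1,0,0],[0,0,0,-0.4,-1,0,0],[0,0,0,-0.4,-1,0,0]],
])

```text
time_s: 1.6
tool_pos: [452.4, 220.8, 222.4]
eef_rot: [-0.12, -3.139, 0.0]
ft_force: [-0.7, 0.9, -0.5]
width: 85.7
grasp_force: 0.0
```

move_arm([
  [[0,0,0,0,-1,0,0],[0,0,0,0,-1,0,0],[0,0,0,0,-1,0,0],[0,0,0,0,-1,0,0],[0,0,0,0,-1,0,0]],
])

```text
time_s: 2.1
tool_pos: [441.2, 74.1, 222.5]
eef_rot: [0.113, 3.139, 0.001]
ft_force: [0.7, 1.0, -0.6]
width: 85.7
grasp_force: 0.0
```

```bash
python3 go.py 478 -103.5 120 86 478 -103.5 39 86
```

```text
t 2.1 pos [441.2  74.1 222.5] yaw 85.9 F [ 0.7  1.  -0.6] w 85.67 gf 0.0
[ 0.001, 0.000, -0.002, -0.283, -1.000, 0.586 ] rows 3.6
[ 0.000, 0.000, -0.000, -0.046, -0.164, 0.096 ] rows 0.6
[ 0.000, 0.000, 0.000, 0.000, -0.000, 0.540 ] rows 1.6
```

move_arm([
  [[0,0,0,-0.32,-1,0.65,0],[0,0,0,-0.32,-1,0.65,0],[0,0,0,-0.32,-1,0.65,0],[0,0,0,-0.32,-1,0.65,0],[0,0,0,-0.32,-1,0.65,0]],
])

```text
time_s: 2.6
tool_pos: [478.2, -81.7, 122.5]
eef_rot: [-0.117, -3.136, 0.003]
ft_force: [-1.2, 0.8, 0.5]
width: 85.5
grasp_force: 0.0
```

move_arm([
  [[0,0,0,-0.01,-0.18,0,0],[0,0,0,-0.01,-0.18,0,0],[0,0,0,-0.01,-0.18,0,0]],
])

```text
time_s: 2.9
tool_pos: [478.7, -105.1, 125.0]
eef_rot: [0.11, 3.139, 0.001]
ft_force: [0.7, 0.6, 0.4]
width: 85.5
grasp_force: 0.0
```

```bash
python3 go.py 478 -103.5 39 86
python3 - <<'E'
from h import *
s=snap('top'); crop(s,255,325,175,245,8,'top2.png')
E
```

```text
t 2.9 pos [ 478.7 -105.1  125. ] yaw 86.0 F [0.7 0.6 0.4] w 85.47 gf 0.0
[ 0.001, 0.000, -0.000, 0.006, 0.010, 0.573 ] rows 1.7
```

move_arm([
  [[0,0,0,0,0.01,0.3,0],[0,0,0,0,0.01,0.57,0],[0,0,0,0,0.01,0.57,60],[0,0,0,0,0.01,0.57,120],[0,0,0,0,0.01,0.57,150],[0,0,0,0,0.01,0.57,180]],
], grip_force=20)

```text
time_s: 3.55
tool_pos: [479.3, -106.0, 41.3]
eef_rot: [0.113, 3.136, 0.0]
ft_force: [-0.4, 0.6, 1.3]
width: 28.3
grasp_force: 0.0
```

move_arm([
  [[0,0,0,0,0,0,200],[0,0,0,0,0,0,220],[0,0,0,0,0,0,240],[0,0,0,0,0,0,255],[0,0,0,0,0,0,255],[0,0,0,0,0,0,255],[0,0,0,0,0,0,255],[0,0,0,0,0,0,255]],
])

```text
time_s: 4.35
tool_pos: [478.1, -105.7, 40.0]
eef_rot: [0.114, 3.139, 0.001]
ft_force: [-1.4, 1.3, 6.5]
width: -0.1
grasp_force: 3.6
```

```bash
python3 go.py
```

```text
t 4.35 pos [ 478.1 -105.7   40. ] yaw 85.8 F [-1.4  1.3  6.5] w -0.08 gf 3.6
```

The fingers shut completely, so I'll look.

Run:
```python
from h import *
s=snap('top'); t=snap('side')
a=cv2.resize(s['img'][175:245,255:325],(400,400),interpolation=cv2.INTER_CUBIC)
c=proj(t,[478,-105,40]).astype(int); print(c)
b=cv2.resize(t['img'][c[1]-45:c[1]+45,c[0]-45:c[0]+45],(400,400),interpolation=cv2.INTER_CUBIC)
cv2.imwrite('pics/x1.png',np.hstack([a,b])[:,:,::-1])
```

```text
[279 184]
```

View pics/x1.png

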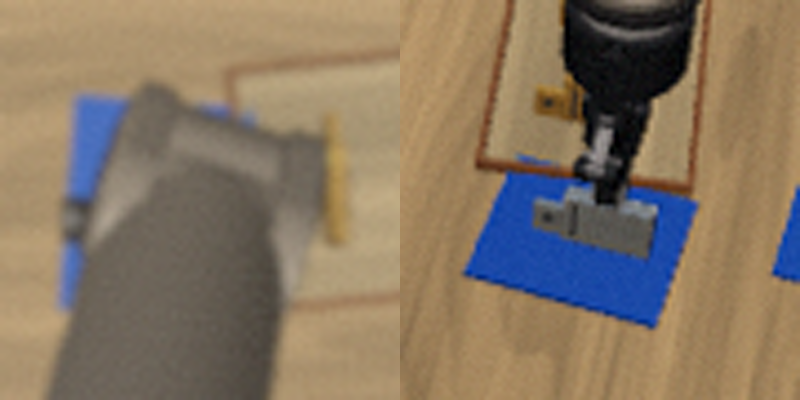

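Run:
```python
from h import *
t=load('side')
# side crop: bolt px: full = 234+u'/4.444 , 139+v/4.444
for u,v in ((178,208),(205,212),(215,225),(240,240),(250,205),(190,193),(212,195),(210,180),(200,150),(135,215)):
    U,V=234+u/4.444,139+v/4.444; print((u,v),at_depth(t,U,V).round(1))
for X in([478,-106,21],[478,-106,40],[478,-106,44],[508,-104,44],[448,-104,44]): print(X,((proj(t,X)-[234,139])*4.444).round())
print(manip.sense()['joint_pos'].round(3))
```

```text
(178, 208) [493.5 -98.3  38.2]
(205, 212) [475.8 -98.3  39.3]
(215, 225) [468.1 -95.1  32.1]
(240, 240) [450.8 -96.2  20.5]
(250, 205) [ 448.2 -105.2   46.3]
(190, 193) [ 487.1 -101.3   51.6]
(212, 195) [472.  -92.2  64.2]
(210, 180) [470.5 -53.  123. ]
(200, 150) [478.6 -55.  145.2]
(135, 215) [ 522.5 -105.3   14.5]
[478, -106, 21] [202. 220.]
[478, -106, 40] [204. 202.]
[478, -106, 44] [204. 198.]
[508, -104, 44] [158. 192.]
[448, -104, 44] [250. 209.]
[-0.161  0.473  0.311  2.152 -0.271  0.552  1.847]
```

Run:
```python
from h import *
t=load('side')
for V in range(168,192):
    print(V,*[str(at_depth(t,U,V).round(0).astype(int).tolist()) for U in (276,278,280,282,284,286)])
st=manip.sense(); print(st['tool_pos'],st['width'],st['ft_force'],st['moment'],st['grasp_force'])
crop(t,255,305,155,205,12,'x2.png')
```

```text
168 [492, -90, 123] [484, -65, 152] [478, -65, 153] [473, -64, 155] [468, -68, 152] [465, -89, 131]
169 [492, -93, 116] [483, -64, 148] [478, -65, 149] [473, -63, 153] [468, -71, 145] [464, -87, 129]
170 [492, -92, 113] [483, -61, 148] [478, -65, 146] [473, -67, 144] [469, -77, 135] [465, -92, 120]
171 [491, -94, 107] [482, -58, 147] [477, -62, 145] [474, -82, 125] [469, -90, 117] [464, -91, 118]
172 [502, -183, 4] [482, -57, 145] [476, -57, 146] [474, -88, 114] [469, -92, 111] [464, -92, 113]
173 [487, -64, 132] [481, -55, 144] [476, -55, 145] [475, -102, 94] [469, -90, 109] [463, -90, 111]
174 [486, -54, 139] [480, -51, 144] [476, -55, 141] [471, -63, 133] [469, -91, 104] [465, -112, 83]
175 [485, -52, 138] [480, -52, 139] [475, -56, 136] [471, -61, 132] [468, -89, 102] [463, -100, 91]
176 [485, -48, 138] [479, -48, 140] [474, -47, 142] [469, -51, 139] [468, -94, 92] [469, -172, 6]
177 [484, -46, 137] [479, -46, 139] [474, -49, 136] [469, -46, 141] [466, -74, 112] [468, -168, 7]
178 [484, -47, 131] [479, -49, 131] [474, -46, 136] [469, -47, 136] [466, -77, 103] [467, -161, 10]
179 
[... 714 characters left out ...]
01, 40] [471, -97, 46] [465, -102, 41] [460, -101, 44]
187 [488, -99, 34] [482, -97, 38] [476, -98, 39] [470, -97, 41] [465, -100, 39] [459, -99, 42]
188 [487, -99, 29] [482, -103, 27] [476, -97, 35] [470, -99, 35] [464, -97, 38] [459, -97, 41]
189 [487, -97, 27] [481, -98, 28] [475, -96, 32] [470, -98, 32] [464, -97, 34] [458, -95, 38]
190 [487, -100, 19] [481, -99, 22] [475, -97, 26] [469, -94, 31] [463, -96, 31] [458, -97, 31]
191 [486, -99, 16] [481, -99, 18] [475, -101, 17] [469, -97, 23] [463, -96, 26] [457, -97, 27]
[ 478.11986444 -105.69788193   39.99050557] -0.11674980051607255 [-1.27120031  1.26663293  7.7539237 ] [ 4.37079138e-01  2.72932648e-01 -2.97399964e-05] 3.6380910559091717
```

View pics/x2.png

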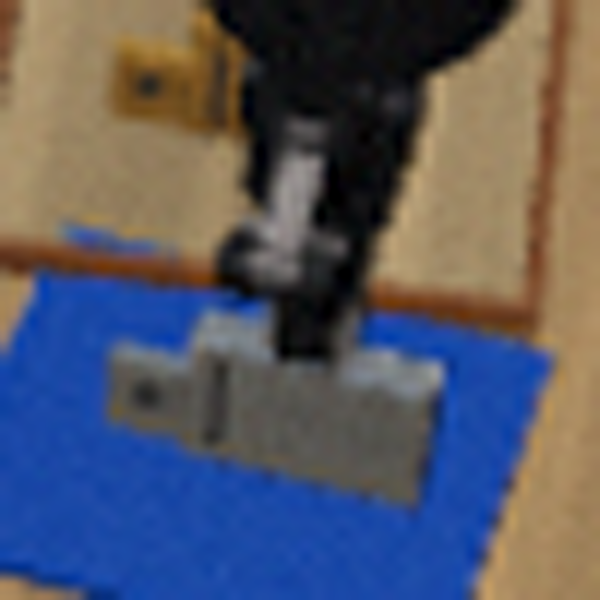

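The view shows the closed fingertips resting on top of the bolt at z≈45, while the reported TCP z is 40. The true tips therefore sit about 24 mm higher than the stated offset implies. The bolt hasn't moved. I'll raise, open, and go lower in guarded steps.

move_arm([
  [[0,0,0,0,0,-0.1,255],[0,0,0,0,0,-0.1,150],[0,0,0,0,0,-0.1,130],[0,0,0,0,0,-0.1,130],[0,0,0,0,0,-0.1,130]],
])

```text
time_s: 4.95
tool_pos: [477.3, -106.1, 53.9]
eef_rot: [-0.114, -3.139, -0.0]
ft_force: [-0.4, -0.3, 0.7]
width: 41.9
grasp_force: 0.0
```

```bash
python3 go.py 478 -103.5 35 86
python3 - <<'E'
from h import *
t=snap('side')
# finger tip heights: points near gripper x in plane, y either side
for V in range(172,196):
    print(V,*[str(at_depth(t,U,V).round(0).astype(int).tolist()) for U in (277,279,281,283)])
E
```

```text
t 4.95 pos [ 477.3 -106.1   53.9] yaw 85.8 F [-0.4 -0.3  0.7] w 41.88 gf 0.0
[ 0.000, -0.001, -0.004, -0.003, 0.018, 0.126 ] rows 0.4
172 [482, -42, 161] [477, -41, 164] [472, -41, 165] [468, -47, 159]
173 [482, -41, 158] [477, -43, 158] [472, -41, 162] [467, -45, 159]
174 [482, -43, 153] [477, -40, 157] [472, -40, 159] [467, -42, 158]
175 [482, -45, 147] [477, -42, 152] [471, -39, 156] [467, -52, 143]
176 [482, -50, 137] [476, -43, 147] [471, -41, 150] [467, -56, 134]
177 [482, -48, 136] [476, -46, 139] [471, -42, 145] [467, -56, 130]
178 [481, -47, 133] [476, -47, 134] [471, -46, 136] [467, -59, 124]
179 [482, -55, 119] [477, -58, 117] [471, -46, 133] [467, -60, 118]
180 [482, -56, 115] [477, -58, 114] [471, -50, 124] [466, -59, 115]
181 [481, -52, 115] [476, -56, 112] [471, -53, 117] [466, -59, 111]
182 [484, -75, 85] [478, -73, 88] [471, -53, 112] [468, -79, 84]
183 [483, -71, 85] [478, -73, 84] [472, -73, 85] [467, -79, 80]
184 [482, -70, 82] [477, -74, 79] [472, -73, 82] [467, -79, 76]
185 [482, -72, 75] [477, -74, 75] [472, -74, 76] [467, -79, 72]
186 [483, -79, 63] [477, -74, 71] [471, -72, 74] [404, 631, 906]
187 [484, -96, 38] [479, -97, 39] [471, -79, 61] [467, -96, 42]
188 [484, -97, 32] [479, -98, 33] [473, -96, 38] [467, -97, 38]
189 [484, -99, 26] [478, -98, 29] [472, -97, 32] [467, -96, 34]
190 [484, -96, 25] [478, -97, 25] [472, -95, 29] [466, -97, 29]
191 [483, -98, 18] [478, -97, 20] [472, -97, 23] [466, -99, 21]
192 [483, -94, 18] [477, -97, 17] [471, -96, 20] [465, -94, 23]
193 [483, -100, 7] [477, -95, 14] [471, -95, 16] [465, -96, 16]
194 [482, -97, 6] [477, -98, 6] [471, -96, 10] [465, -97, 11]
195 [482, -95, 3] [404, 631, 906] [470, -98, 3] [464, -96, 8]
```

move_arm([
  [[0,0,0,0,0.01,0.12,130],[0,0,0,0,0.01,0.2,130],[0,0,0,0,0.01,0.24,130],[0,0,0,0,0.01,0.24,130],[0,0,0,0,0.01,0.24,160],[0,0,0,0,0.01,0.24,180]],
])

```text
time_s: 5.6
tool_pos: [478.2, -104.8, 18.8]
eef_rot: [0.114, 3.139, -0.0]
ft_force: [0.3, 0.4, 1.0]
width: 24.8
grasp_force: 0.0
```

move_arm([
  [[0,0,0,0,0,0,195],[0,0,0,0,0,0,205],[0,0,0,0,0,0,215],[0,0,0,0,0,0,225],[0,0,0,0,0,0,235],[0,0,0,0,0,0,235],[0,0,0,0,0,0,235]],
])

```text
time_s: 6.3
tool_pos: [478.1, -104.4, 18.6]
eef_rot: [0.114, 3.139, 0.001]
ft_force: [-1.5, 1.4, 5.8]
width: 12.6
grasp_force: 22.7
```

```bash
python3 go.py
```

```text
t 6.3 pos [ 478.1 -104.4   18.6] yaw 85.8 F [-1.5  1.4  5.8] w 12.56 gf 22.7
```

The old bolt reads 12.6, so it's the 13. I'll release it and go to the middle blank, which looked like 13.

move_arm([
  [[0,0,0,0,0,0,150],[0,0,0,0,0,0,100],[0,0,0,0,0,0,100],[0,0,0,0,0,-0.3,100],[0,0,0,0,0,-0.5,100],[0,0,0,0,0,-0.5,100]],
])

```text
time_s: 6.9
tool_pos: [480.3, -105.4, 96.6]
eef_rot: [0.115, 3.133, -0.0]
ft_force: [1.8, 0.0, -0.5]
width: 51.8
grasp_force: 0.0
```

```bash
python3 go.py 498 -297 93 88.5 498 -297 18 88.5
```

```text
t 6.9 pos [ 480.3 -105.4   96.6] yaw 85.8 F [ 1.8  0.  -0.5] w 51.76 gf 0.0
[ -0.000, 0.006, -0.048, -0.167, -1.000, 0.020 ] rows 3.0
[ -0.000, 0.002, -0.013, -0.034, -0.267, 0.005 ] rows 0.8
[ 0.000, 0.000, -0.000, 0.000, 0.000, 0.500 ] rows 1.5
```

move_arm([
  [[0,0,-0.06,-0.17,-1,0,100],[0,0,-0.06,-0.17,-1,0,100],[0,0,-0.06,-0.17,-1,0,100],[0,0,-0.06,-0.17,-1,0,100]],
])

```text
time_s: 7.3
tool_pos: [491.1, -264.3, 93.5]
eef_rot: [0.055, 3.14, -0.008]
ft_force: [-1.0, 0.4, -0.0]
width: 51.9
grasp_force: 0.0
```

move_arm([
  [[0,0,0,-0.03,-0.27,0,100],[0,0,0,-0.03,-0.27,0,100],[0,0,0,-0.03,-0.27,0,100]],
])

```text
time_s: 7.6
tool_pos: [495.0, -297.2, 92.6]
eef_rot: [-0.043, -3.14, -0.0]
ft_force: [-0.8, 0.3, 0.3]
width: 52.0
grasp_force: 0.0
```

```bash
python3 go.py 498 -297 18 88.5
```

```text
t 7.6 pos [ 495.  -297.2   92.6] yaw 88.4 F [-0.8  0.3  0.3] w 52.04 gf 0.0
[ 0.000, -0.002, -0.002, -0.021, 0.002, 0.497 ] rows 1.5
```

move_arm([
  [[0,0,0,-0.02,0,0.3,100],[0,0,0,-0.02,0,0.5,100],[0,0,0,-0.02,0,0.5,120],[0,0,0,-0.02,0,0.5,150],[0,0,0,-0.02,0,0.5,170],[0,0,0,-0.02,0,0.5,185]],
])

```text
time_s: 8.2
tool_pos: [499.9, -297.1, 20.1]
eef_rot: [0.04, 3.139, -0.002]
ft_force: [-0.2, -0.2, 0.3]
width: 23.4
grasp_force: 0.0
```

move_arm([
  [[0,0,0,0,0,0,195],[0,0,0,0,0,0,205],[0,0,0,0,0,0,215],[0,0,0,0,0,0,225],[0,0,0,0,0,0,235],[0,0,0,0,0,0,235],[0,0,0,0,0,0,235]],
])

```text
time_s: 8.9
tool_pos: [499.2, -297.5, 19.0]
eef_rot: [0.041, 3.14, -0.001]
ft_force: [-0.5, -1.1, 6.0]
width: 12.6
grasp_force: 23.1
```

```bash
python3 go.py
```

```text
t 8.9 pos [ 499.2 -297.5   19. ] yaw 88.5 F [-0.5 -1.1  6. ] w 12.62 gf 23.1
```

The blank reads 12.6, which matches. Now I'll estimate the stop face from both views, then lift with a firmer grip.

move_arm([
  [[0,0,0,0,0,0,255],[0,0,0,0,0,0,255],[0,0,0,0,0,-0.2,255],[0,0,0,0,0,-0.5,255],[0,0,0,0,0,-0.8,255],[0,0,0,0,0,-0.8,255]],
], grip_force=45)

```text
time_s: 9.5
tool_pos: [501.7, -298.5, 143.6]
eef_rot: [0.041, 3.133, -0.005]
ft_force: [1.4, -0.1, -3.1]
width: 12.1
grasp_force: 45.3
```

```bash
python3 - <<'E'
from h import *
import sys
from m import T,S
s=load('top')
t=snap('side'); s=snap('top')
O=np.array([565,216.6]); a=np.radians(6.7); E=np.array([[np.cos(a),np.sin(a)],[-np.sin(a),np.cos(a)]])
J=lambda p:(E@(p[:2]-O)).round(1)
# profile along jig x at y=9: brightness in top and side
for y in (9,):
  for x in range(25,75,2):
    w=O+E.T@np.array([x,y])
    r=[]
    for q in(s,t):
        for z in (63,45):
            u,v=proj(q,[*w,z]); px=cv2.getRectSubPix(q['img'].astype(np.float32),(1,1),(float(u),float(v)))[0,0]; r.append(px.round().astype(int).tolist())
    print(x,r)
E
python3 go.py
```

```text
25 [[142, 146, 149], [141, 147, 149], [103, 107, 113], [115, 121, 129]]
27 [[142, 144, 148], [141, 146, 148], [102, 107, 115], [117, 122, 132]]
29 [[140, 143, 145], [141, 144, 147], [109, 115, 123], [117, 122, 132]]
31 [[135, 138, 140], [139, 142, 145], [114, 120, 128], [115, 121, 130]]
33 [[127, 130, 130], [135, 139, 140], [101, 109, 115], [118, 125, 132]]
35 [[116, 118, 118], [127, 131, 131], [61, 66, 70], [98, 103, 109]]
37 [[103, 104, 104], [117, 119, 118], [34, 35, 43], [59, 61, 65]]
39 [[95, 94, 94], [106, 106, 105], [42, 46, 54], [25, 24, 26]]
41 [[89, 86, 88], [95, 94, 94], [44, 48, 58], [31, 30, 36]]
43 [[86, 85, 87], [87, 85, 86], [43, 46, 56], [38, 38, 45]]
45 [[85, 86, 87], [85, 83, 84], [47, 48, 58], [37, 36, 42]]
47 [[86, 87, 87], [85, 83, 85], [54, 59, 67], [36, 33, 40]]
49 [[88, 87, 90], [88, 85, 87], [61, 65, 74], [35, 35, 41]]
51 [[91, 89, 91], [86, 85, 87], [61, 64, 75], [34, 38, 41]]
53 [[98, 92, 90], [85, 85, 87], [61, 64, 76], [41, 42, 50]]
55 [[111, 100, 89], [92, 89, 88], [77, 75, 76], [42, 46, 57]]
57 [[129, 112, 89], [102, 94, 88], [106, 94, 78], [45, 45, 54]]
59 [[146, 124, 87], [118, 104, 88], [137, 114, 79], [64, 53, 46]]
61 [[161, 134, 86], [134, 115, 86], [153, 124, 75], [101, 76, 43]]
63 [[166, 137, 87], [148, 125, 83], [152, 122, 70], [139, 106, 47]]
65 [[165, 137, 87], [158, 130, 83], [136, 108, 67], [151, 113, 50]]
67 [[155, 130, 87], [163, 133, 84], [101, 85, 67], [149, 111, 50]]
69 [[138, 120, 88], [153, 127, 83], [67, 69, 69], [124, 94, 54]]
71 [[118, 108, 88], [140, 120, 83], [49, 66, 68], [84, 69, 56]]
73 [[103, 106, 91], [124, 112, 87], [37, 72, 61], [46, 48, 57]]
t 9.6 pos [ 498.8 -296.2  138.5] yaw 88.6 F [-0.1  0.1 -4.2] w 12.08 gf 45.2
```

```bash
python3 go.py 536.1 222.3 150 96.7 536.1 222.3 75 96.7
```

```text
t 9.6 pos [ 498.8 -296.2  138.5] yaw 88.6 F [-0.1  0.1 -4.2] w 12.08 gf 45.2
[ 0.000, 0.000, -0.052, -0.047, 1.000, -0.022 ] rows 3.0
[ 0.000, 0.000, -0.052, -0.088, 1.000, -0.022 ] rows 3.0
[ 0.000, 0.000, -0.053, -0.130, 1.000, -0.022 ] rows 3.0
[ 0.000, 0.000, -0.024, -0.077, 0.446, -0.010 ] rows 1.4
[ 0.000, -0.000, 0.000, -0.000, 0.000, 0.500 ] rows 1.5
```

move_arm([
  [[0,0,-0.05,-0.02,0.2,-0.08,255],[0,0,-0.05,-0.03,0.5,-0.08,255],[0,0,-0.05,-0.05,0.8,-0.08,255],[0,0,-0.05,-0.05,1,-0.08,255]],
])

```text
time_s: 10.0
tool_pos: [508.6, -142.7, 147.9]
eef_rot: [0.027, -3.137, -0.003]
ft_force: [0.6, -0.0, -1.9]
width: 12.2
grasp_force: 45.2
```

move_arm([
  [[0,0,-0.05,-0.03,0.3,0,255],[0,0,-0.05,-0.06,0.6,0,255],[0,0,-0.05,-0.09,0.9,0,255],[0,0,-0.05,-0.09,1,0,255]],
])

```text
time_s: 10.4
tool_pos: [519.9, 9.4, 147.9]
eef_rot: [0.095, -3.136, -0.003]
ft_force: [0.1, 0.3, -3.0]
width: 12.2
grasp_force: 45.3
```

move_arm([
  [[0,0,-0.05,-0.04,0.3,0,255],[0,0,-0.05,-0.08,0.6,0,255],[0,0,-0.05,-0.12,0.9,0,255],[0,0,-0.05,-0.13,1,0,255],[0,0,-0.05,-0.13,1,0,255]],
])

```text
time_s: 10.9
tool_pos: [531.1, 157.4, 148.0]
eef_rot: [0.154, -3.134, 0.0]
ft_force: [0.5, -0.3, -3.4]
width: 11.9
grasp_force: 45.3
```

```bash
python3 go.py 536.1 222.3 150 96.7 536.1 222.3 75 96.7
```

```text
t 10.9 pos [531.1 157.4 148. ] yaw 95.6 F [ 0.5 -0.3 -3.4] w 11.94 gf 45.3
[ 0.000, -0.005, -0.024, -0.076, 0.428, -0.014 ] rows 1.3
[ -0.000, -0.000, -0.000, -0.000, 0.000, 0.500 ] rows 1.5
```

move_arm([
  [[0,0,-0.02,-0.04,0.2,0,255],[0,0,-0.02,-0.07,0.43,0,255],[0,0,-0.02,-0.07,0.43,0.15,255],[0,0,-0.02,-0.07,0.43,0.3,255],[0,0,-0.02,-0.07,0.43,0.38,255],[0,0,-0.02,-0.07,0.43,0.38,255],[0,0,-0.02,-0.07,0.43,0.38,255]],
])

```text
time_s: 11.6
tool_pos: [537.8, 218.0, 93.3]
eef_rot: [0.167, -3.137, 0.001]
ft_force: [-0.0, 1.0, -2.6]
width: 12.4
grasp_force: 45.1
```

```bash
python3 go.py 536.1 222.3 75 96.7
python3 - <<'E'
from h import *
s=snap('side')
crop(s,165,270,220,310,7.4,'x3.png')
E
```

```text
t 11.6 pos [537.8 218.   93.3] yaw 96.1 F [-0.   1.  -2.6] w 12.37 gf 45.1
[ -0.001, -0.001, -0.013, 0.008, 0.030, 0.122 ] rows 0.4
```

View pics/x3.png

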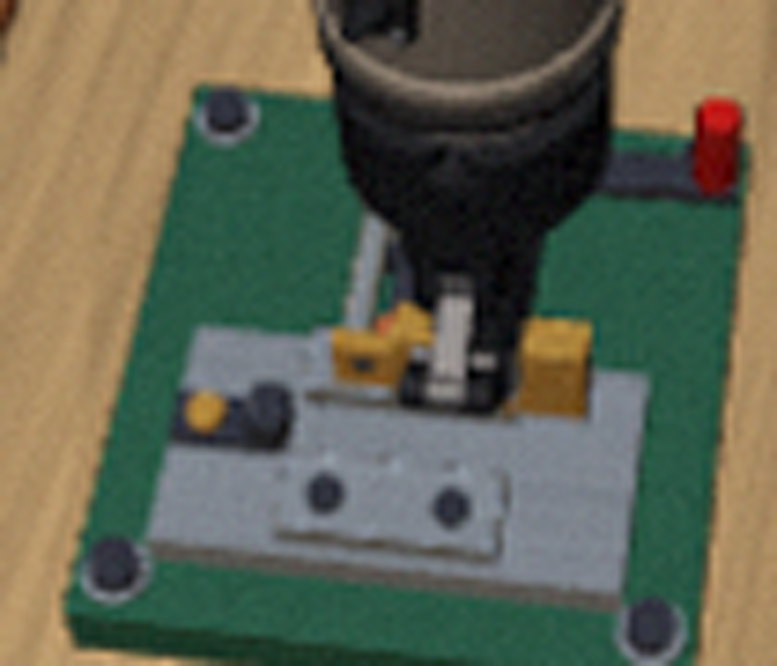

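The blank is held level above the slot. The moving jaw's top edge runs (305,392)→(515,412), the back jaw's inner edge (285,457)→(505,478), and the stop is at (270,410). I'll check the lateral alignment.

```bash
cat > j.py <<'E'
from h import *
O=np.array([565,216.6]); a=np.radians(6.7); E=np.array([[np.cos(a),np.sin(a)],[-np.sin(a),np.cos(a)]])
J=lambda p:(E@(np.asarray(p)[:2]-O)).round(1)
W=lambda x,y:(O+E.T@np.array([x,y])).round(1)
E
python3 - <<'E'
from j import *
s=load('side'); F=lambda c:(165+(c[0]-3.2)/7.4,220+(c[1]-3.2)/7.4)
for n,c in(('mj',(305,392)),('mj',(515,412)),('bj',(285,457)),('bj',(505,478))): print(n,J(at_z(s,*F(c),57)))
for c in((555,370),(570,385),(545,390),(540,375),(575,365),(360,365),(345,360)): p=at_depth(s,*F(c)); print('blank',c,p.round(1),J(p))
print('tcp',J(manip.sense()['tool_pos']))
E
```

```text
mj [32.6  0.6]
mj [-35.2  -0.7]
bj [34.6 23.6]
bj [-35.3  22.2]
blank (555, 370) [514.8 219.  104.8] [-49.6   8.2]
blank (570, 385) [509.6 220.8 101. ] [-54.5  10.7]
blank (545, 390) [517.4 221.2  94.9] [-46.7  10.1]
blank (540, 375) [518.5 222.7 106.8] [-45.5  11.5]
blank (575, 365) [508.1 220.2 113.2] [-56.   10.2]
blank (360, 365) [575.5 225.4  92.7] [11.4  7.5]
blank (345, 360) [580.4 225.1  93.1] [16.3  6.6]
tcp [-26.3   5. ]
```

```bash
python3 -c "
from j import *
print(W(-27,10.5))"; python3 go.py 537 223.9 75 96.7 537 223.9 62 96.7
```

```text
[537.  223.9]
t 11.65 pos [538.3 218.5  94. ] yaw 96.1 F [-0.   0.  -2.5] w 12.0 gf 45.1
[ 0.000, 0.001, -0.013, 0.005, 0.037, 0.127 ] rows 0.4
[ 0.000, 0.000, -0.000, 0.000, -0.000, 0.087 ] rows 0.3
```

move_arm([
  [[0,0,-0.013,0,0.037,0,255],[0,0,-0.013,0,0.037,0.06,255],[0,0,-0.013,0,0.037,0.12,255],[0,0,-0.013,0,0.037,0.12,255],[0,0,-0.013,0,0.037,0.12,255]],
])

```text
time_s: 12.15
tool_pos: [536.7, 224.4, 74.9]
eef_rot: [0.185, -3.135, 0.001]
ft_force: [0.8, -0.6, -2.7]
width: 11.8
grasp_force: 45.2
```

move_arm([
  [[0,0,0,0,0,0.02,255],[0,0,0,0,0,0.04,255],[0,0,0,0,0,0.05,255],[0,0,0,0,0,0.05,255]],
])

```text
time_s: 12.55
tool_pos: [536.8, 224.6, 67.6]
eef_rot: [0.185, -3.136, 0.0]
ft_force: [-0.6, -0.1, -2.7]
width: 12.1
grasp_force: 45.2
```

```bash
python3 go.py 537 223.9 60 96.7
```

```text
t 12.55 pos [536.8 224.6  67.6] yaw 96.8 F [-0.6 -0.1 -2.7] w 12.14 gf 45.2
[ -0.000, -0.001, 0.002, -0.001, -0.005, 0.051 ] rows 0.2
```

move_arm([
  [[0,0,0,0,0,0.02,255],[0,0,0,0,0,0.035,255],[0,0,0,0,0,0.035,255],[0,0,0,0,0,0.035,255]],
])

```text
time_s: 12.95
tool_pos: [537.0, 224.6, 62.6]
eef_rot: [0.185, -3.136, 0.0]
ft_force: [0.2, 0.4, -2.1]
width: 11.9
grasp_force: 45.2
```

move_arm([
  [[0,0,0,0,0,0.007,255],[0,0,0,0,0,0.013,255],[0,0,0,0,0,0.013,255]],
])

```text
time_s: 13.25
tool_pos: [537.0, 224.7, 60.6]
eef_rot: [0.186, -3.136, 0.0]
ft_force: [0.1, 0.3, -2.9]
width: 12.0
grasp_force: 45.2
```

```bash
python3 go.py 537 223.9 60 96.7
```

```text
t 13.25 pos [537.  224.7  60.6] yaw 96.8 F [ 0.1  0.3 -2.9] w 11.95 gf 45.2
[ -0.000, -0.000, 0.002, 0.000, -0.005, 0.004 ] rows 0.0
```

move_arm([
  [[0,0,0,0,0,0.005,255],[0,0,0,0,0,0.007,255],[0,0,0,0,0,0.007,255]],
])

```text
time_s: 13.55
tool_pos: [537.1, 224.7, 60.1]
eef_rot: [-0.185, 3.136, 0.0]
ft_force: [-2.3, 0.1, 3.5]
width: 11.9
grasp_force: 46.1
```

move_arm([
  [[0,0,0,0,0,0.004,255],[0,0,0,0,0,0.004,255],[0,0,0,0,0,0.004,255]],
])

```text
time_s: 13.85
tool_pos: [537.1, 224.7, 60.0]
eef_rot: [-0.185, 3.136, 0.001]
ft_force: [-4.6, -1.1, 9.8]
width: 12.1
grasp_force: 47.0
```

On the bed at the expected height. I'll ease the pressure and slide towards the stop.

move_arm([
  [[0,0,0,0,0,-0.005,255],[0,0,0,-0.01,0,-0.006,255],[0,0,0,-0.02,0,-0.006,255],[0,0,0,-0.03,0,-0.006,255],[0,0,0,-0.04,0,-0.006,255],[0,0,0,-0.05,0,-0.006,255],[0,0,0,-0.05,0,-0.006,255]],
])

```text
time_s: 14.55
tool_pos: [544.3, 225.8, 60.1]
eef_rot: [0.186, -3.135, -0.0]
ft_force: [-4.7, -0.2, 5.4]
width: 12.1
grasp_force: 46.3
```

move_arm([
  [[0,0,0,-0.004,0,0,255],[0,0,0,-0.008,0,0,255],[0,0,0,-0.012,0,0,255],[0,0,0,-0.012,0,0,255]],
])

```text
time_s: 14.95
tool_pos: [545.8, 226.0, 60.1]
eef_rot: [0.186, -3.135, -0.0]
ft_force: [-3.9, -0.5, 6.0]
width: 12.1
grasp_force: 46.5
```

move_arm([
  [[0,0,0,0,0,-0.004,255],[0,0,0,-0.004,0,-0.004,255],[0,0,0,-0.008,0,-0.004,255],[0,0,0,-0.012,0,-0.004,255],[0,0,0,-0.012,0,-0.004,255]],
])

```text
time_s: 15.45
tool_pos: [548.3, 225.9, 60.4]
eef_rot: [-0.185, 3.136, -0.0]
ft_force: [0.1, 0.0, -3.1]
width: 11.8
grasp_force: 45.2
```

move_arm([
  [[0,0,0,-0.003,0,0,255],[0,0,0,-0.006,0,0,255],[0,0,0,-0.006,0,0,255]],
])

```text
time_s: 15.75
tool_pos: [549.1, 226.1, 60.6]
eef_rot: [-0.185, 3.136, 0.0]
ft_force: [0.5, -0.1, -2.9]
width: 11.8
grasp_force: 45.2
```

move_arm([
  [[0,0,0,-0.003,0,0,255],[0,0,0,-0.006,0,0,255],[0,0,0,-0.006,0,0,255]],
])

```text
time_s: 16.05
tool_pos: [550.0, 226.3, 60.6]
eef_rot: [-0.185, 3.136, 0.0]
ft_force: [0.6, -0.2, -2.9]
width: 12.0
grasp_force: 45.2
```

move_arm([
  [[0,0,0,-0.003,0,0,255],[0,0,0,-0.006,0,0,255],[0,0,0,-0.006,0,0,255]],
])

```text
time_s: 16.35
tool_pos: [550.9, 226.3, 60.6]
eef_rot: [-0.185, 3.136, 0.0]
ft_force: [-0.7, 0.4, -2.7]
width: 12.4
grasp_force: 45.2
```

move_arm([
  [[0,0,0,-0.003,0,0,255],[0,0,0,-0.006,0,0,255],[0,0,0,-0.006,0,0,255]],
])

```text
time_s: 16.65
tool_pos: [551.7, 226.5, 60.6]
eef_rot: [-0.185, 3.136, 0.0]
ft_force: [0.5, 0.9, -3.1]
width: 12.1
grasp_force: 45.2
```

```bash
python3 go.py
```

```text
t 16.65 pos [551.7 226.5  60.6] yaw 96.8 F [ 0.5  0.9 -3.1] w 12.09 gf 45.2
```

move_arm([
  [[0,0,0,-0.003,0,0,255],[0,0,0,-0.006,0,0,255],[0,0,0,-0.006,0,0,255]],
])

```text
time_s: 16.95
tool_pos: [552.6, 226.5, 60.5]
eef_rot: [-0.185, 3.136, 0.0]
ft_force: [-1.3, 0.1, -2.4]
width: 11.9
grasp_force: 45.2
```

move_arm([
  [[0,0,0,-0.003,0,0,255],[0,0,0,-0.005,0,0,255],[0,0,0,-0.005,0,0,255]],
])

```text
time_s: 17.25
tool_pos: [552.8, 226.5, 60.4]
eef_rot: [0.185, -3.135, 0.0]
ft_force: [-2.1, -1.1, -1.8]
width: 11.9
grasp_force: 45.3
```

```bash
python3 go.py
```

```text
t 17.25 pos [552.8 226.5  60.4] yaw 96.8 F [-2.1 -1.1 -1.8] w 11.87 gf 45.3
```

move_arm([
  [[0,0,0,-0.002,0,0,255],[0,0,0,-0.004,0,0,255],[0,0,0,-0.004,0,0,255]],
])

```text
time_s: 17.55
tool_pos: [552.9, 226.5, 60.4]
eef_rot: [0.185, -3.134, 0.001]
ft_force: [-5.0, -0.3, 0.3]
width: 11.9
grasp_force: 45.6
```

```bash
python3 go.py; python3 -c "
from j import *
print(J(manip.sense()['tool_pos']))"
```

```text
t 17.55 pos [552.9 226.5  60.4] yaw 96.8 F [-5.  -0.3  0.3] w 11.92 gf 45.6
[-10.9  11.3]
```

Contact with the stop at about 5 N. I'll settle it on the bed, then move +y to find the back jaw.

move_arm([
  [[0,0,0,0,0,0.003,255],[0,0,0,0,0,0.003,255],[0,0,0,0,0.006,0.003,255],[0,0,0,0,0.012,0.003,255],[0,0,0,0,0.012,0.003,255]],
])

```text
time_s: 18.05
tool_pos: [552.7, 226.9, 60.1]
eef_rot: [0.183, -3.134, 0.003]
ft_force: [-5.2, -3.2, 3.1]
width: 11.6
grasp_force: 46.2
```

move_arm([
  [[0,0,0,0,0.005,0,255],[0,0,0,0,0.01,0,255],[0,0,0,0,0.01,0,255]],
])

```text
time_s: 18.35
tool_pos: [552.7, 227.1, 60.1]
eef_rot: [0.182, -3.134, 0.005]
ft_force: [-5.3, -6.2, 4.3]
width: 12.1
grasp_force: 46.3
```

```bash
python3 go.py
```

```text
t 18.35 pos [552.7 227.1  60.1] yaw 96.6 F [-5.3 -6.2  4.3] w 12.09 gf 46.3
```

move_arm([
  [[0,0,0,0.001,-0.006,0,255],[0,0,0,0.001,-0.008,0,255],[0,0,0,0.001,-0.008,0,255],[0,0,0,0.001,-0.008,0,255]],
], grip_force=20)

```text
time_s: 18.75
tool_pos: [552.8, 227.0, 60.1]
eef_rot: [0.183, -3.134, 0.003]
ft_force: [-6.2, -3.6, 2.8]
width: 11.9
grasp_force: 46.1
```

move_arm([
  [[0,0,0,0,0,0,230],[0,0,0,0,0,0,215],[0,0,0,0,0,0,205],[0,0,0,0,0,0,190],[0,0,0,0,0,0,170],[0,0,0,0,0,0,150],[0,0,0,0,0,0,150],[0,0,0,0,0,-0.1,150],[0,0,0,0,0,-0.25,150],[0,0,0,0,0,-0.4,150]],
])

```text
time_s: 19.75
tool_pos: [553.5, 228.6, 121.6]
eef_rot: [0.185, -3.136, 0.0]
ft_force: [0.3, -0.2, -0.1]
width: 35.1
grasp_force: 0.0
```

```bash
python3 go.py
python3 - <<'E'
from j import *
print('grip target', (np.array([574.6,132.1])+E.T@(90*np.array([-np.cos(.04),-np.sin(.04)]))).round(1))
E
```

```text
t 19.75 pos [553.5 228.6 121.6] yaw 96.8 F [ 0.3 -0.2 -0.1] w 35.14 gf 0.0
grip target [485.7 118. ]
```

Released. Next, the lever grip: straddle it loosely and push along the arc.

```bash
python3 go.py 485.8 118 125 96.7 485.8 118 70 96.7
```

```text
t 19.75 pos [553.5 228.6 121.6] yaw 96.8 F [ 0.3 -0.2 -0.1] w 35.14 gf 0.0
[ -0.000, -0.000, 0.001, 0.535, -0.679, -0.023 ] rows 2.6
[ 0.000, -0.000, 0.000, 0.000, -0.000, 0.367 ] rows 1.1
```

move_arm([
  [[0,0,0,0.1,-0.1,-0.07,120],[0,0,0,0.3,-0.4,-0.07,120],[0,0,0,0.53,-0.68,-0.07,120],[0,0,0,0.53,-0.68,-0.07,120],[0,0,0,0.53,-0.68,-0.07,120]],
])

```text
time_s: 20.25
tool_pos: [486.1, 116.4, 131.7]
eef_rot: [-0.18, 3.136, 0.001]
ft_force: [1.1, 0.7, 0.2]
width: 45.1
grasp_force: 0.0
```

```bash
python3 go.py 485.8 118 70 96.7
python3 - <<'E'
from j import *
s=snap('side'); t=s
# blank check: head top points via depth
v,u=np.mgrid[0:384,0:512]; x=(u-s['cx'])/s['fx']; y=(v-s['cy'])/s['fy']; p,q=x,y
for _ in range(10): f=1+s['k1']*(p*p+q*q); p,q=x/f,y/f
P=(np.stack([p,q,np.ones_like(p)],-1)*s['z_map'][...,None]-s['t'])@s['R']
Q=(P[...,:2]-O)@E.T
m=(abs(Q[...,0])<60)&(Q[...,1]>-5)&(Q[...,1]<25)&(P[...,2]>66)&(P[...,2]<95)
r=Q[m]; print(m.sum(),r.min(0),r.max(0),np.percentile(P[m][:,2],95))
top=m&(P[...,2]>80); print(cv2.minAreaRect(Q[top].astype(np.float32)))
im=s['img'].astype(int); red=(im[...,0]>130)&(im[...,1]<60)&(im[...,2]<60)&(Q[...,0]>-130)&(Q[...,0]<-60)&(Q[...,1]<-60)&(Q[...,1]>-120)
print('red',red.sum(),P[red].mean(0))
E
```

```text
t 20.25 pos [486.1 116.4 131.7] yaw 96.6 F [1.1 0.7 0.2] w 45.08 gf 0.0
[ 0.001, 0.001, -0.003, 0.001, 0.010, 0.411 ] rows 1.2
278 [-44.18692422   4.53013917] [39.61859316 20.92283259] 87.81457622669036
((-14.045919418334961, 11.566679000854492), (60.03007125854492, 14.060236930847168), 0.016740672290325165)
red 0 [nan nan nan]<stdin>:12: RuntimeWarning: Mean of empty slice.
  ret = um.true_divide(
```

move_arm([
  [[0,0,0,0,0.01,0.15,120],[0,0,0,0,0.01,0.3,120],[0,0,0,0,0.01,0.4,120],[0,0,0,0,0.01,0.4,120],[0,0,0,0,0.01,0.4,150],[0,0,0,0,0.01,0.4,175],[0,0,0,0,0.01,0.4,175],[0,0,0,0,0.01,0.4,175]],
])

```text
time_s: 21.1
tool_pos: [486.9, 119.9, 71.3]
eef_rot: [-0.186, 3.135, 0.001]
ft_force: [-0.1, 0.6, 0.4]
width: 26.7
grasp_force: 0.0
```

```bash
python3 go.py; python3 -c "
from h import *
s=snap('side'); crop(s,190,290,200,280,8,'x4.png')"
```

```text
t 21.1 pos [486.9 119.9  71.3] yaw 96.8 F [-0.1  0.6  0.4] w 26.74 gf 0.0
```

View pics/x4.png

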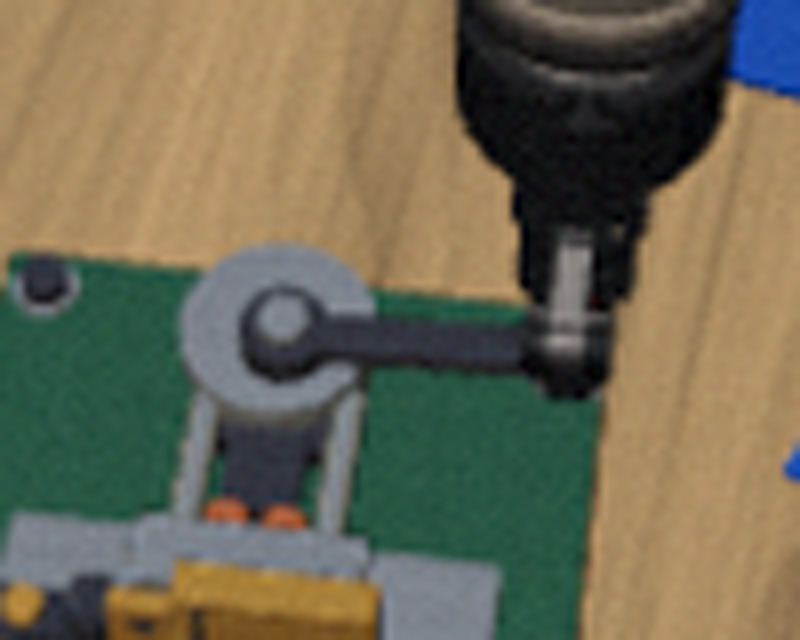

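The fingers straddle the red grip and the blank sits between the jaws. Swinging now.

move_arm([
  [[0,0,-0.064,-0.001,-0.03,0,175],[0,0,-0.127,-0.003,-0.06,0,175],[0,0,-0.191,-0.007,-0.09,0,175],[0,0,-0.255,-0.012,-0.119,0,175],[0,0,-0.318,-0.019,-0.148,0,175],[0,0,-0.382,-0.027,-0.177,0,175],[0,0,-0.382,-0.027,-0.177,0,175]],
])

```text
time_s: 21.85
tool_pos: [494.0, 94.6, 70.9]
eef_rot: [-0.653, 3.072, 0.002]
ft_force: [0.6, 3.2, -1.1]
width: 26.8
grasp_force: 1.3
```

```bash
cat > f.py <<'E'
from j import *
from scipy.spatial.transform import Rotation as Ro
l=[manip.sense()]; st=l[0]; R=Ro.from_rotvec(st['eef_rot']).as_matrix(); g=st['tool_pos'][:2]-np.array([574.6,132.1]); q=E@g
print('t',st['time_s'],'F tool',(R.T@st['ft_force']).round(1),'r %.1f th %.3f'%(np.hypot(*g),np.arctan2(-q[1],-q[0])),'yaw th %.3f'%(np.arctan2(R[1,1],R[0,1])-np.radians(96.7)),'w',round(st['width'],1),'z',st['tool_pos'][2].round(1))
E
python3 f.py
```

```text
t 21.85 F tool [-1.9  2.7  1.1] r 88.9 th 0.318 yaw th 0.302 w 26.8 z 70.9
```

move_arm([
  [[0,0,-0.064,-0.001,-0.03,0,175],[0,0,-0.127,-0.003,-0.06,0,175],[0,0,-0.191,-0.007,-0.09,0,175],[0,0,-0.255,-0.012,-0.119,0,175],[0,0,-0.318,-0.019,-0.148,0,175],[0,0,-0.382,-0.027,-0.177,0,175],[0,0,-0.382,-0.027,-0.177,0,175]],
])

```text
time_s: 22.55
tool_pos: [508.4, 71.9, 70.9]
eef_rot: [-1.104, 2.94, 0.001]
ft_force: [0.6, 1.9, 0.9]
width: 26.9
grasp_force: 1.0
```

```bash
python3 f.py
```

```text
t 22.55 F tool [-1.7  1.  -0.9] r 89.5 th 0.621 yaw th 0.601 w 26.9 z 70.9
```

move_arm([
  [[0,0,-0.064,-0.001,-0.03,0,175],[0,0,-0.127,-0.003,-0.06,0,175],[0,0,-0.191,-0.007,-0.09,0,175],[0,0,-0.191,-0.007,-0.09,0,175]],
])

```text
time_s: 22.95
tool_pos: [517.7, 62.2, 70.7]
eef_rot: [-1.32, 2.851, 0.001]
ft_force: [-0.8, 2.3, 0.9]
width: 26.4
grasp_force: 1.0
```

```bash
python3 f.py
```

```text
t 22.95 F tool [-1.2  2.1 -0.9] r 90.1 th 0.771 yaw th 0.750 w 26.4 z 70.7
```

move_arm([
  [[0,0,-0.032,0,-0.015,0,175],[0,0,-0.064,-0.001,-0.03,0,175],[0,0,-0.095,-0.002,-0.045,0,175]],
])

```text
time_s: 23.25
tool_pos: [522.3, 58.4, 70.6]
eef_rot: [1.427, -2.798, -0.002]
ft_force: [-2.7, 5.2, 1.6]
width: 26.6
grasp_force: 2.4
```

```bash
python3 f.py
```

```text
t 23.25 F tool [-2.7  5.2 -1.6] r 90.4 th 0.837 yaw th 0.826 w 26.6 z 70.6
```

move_arm([
  [[0,0,-0.032,0,-0.015,0,175],[0,0,-0.064,-0.001,-0.03,0,175]],
])

```text
time_s: 23.45
tool_pos: [526.0, 55.9, 70.6]
eef_rot: [1.497, -2.761, -0.002]
ft_force: [-1.6, 4.9, 2.0]
width: 26.7
grasp_force: 2.4
```

```bash
python3 f.py
```

```text
t 23.45 F tool [-3.2  4.  -2. ] r 90.4 th 0.887 yaw th 0.877 w 26.7 z 70.6
```

move_arm([
  [[0,0,-0.032,0,-0.015,0,175],[0,0,-0.064,-0.001,-0.03,0,175]],
])

```text
time_s: 23.65
tool_pos: [529.8, 53.5, 70.6]
eef_rot: [1.566, -2.723, -0.002]
ft_force: [-2.6, 5.6, 2.3]
width: 26.8
grasp_force: 2.4
```

```bash
python3 f.py
```

```text
t 23.65 F tool [-3.5  5.1 -2.2] r 90.5 th 0.935 yaw th 0.927 w 26.8 z 70.6
```

move_arm([
  [[0,0,-0.032,0,-0.015,0,175],[0,0,-0.064,-0.001,-0.03,0,175]],
])

```text
time_s: 23.85
tool_pos: [533.6, 51.3, 70.5]
eef_rot: [1.633, -2.682, -0.002]
ft_force: [-3.4, 5.7, 2.9]
width: 26.9
grasp_force: 2.4
```

```bash
python3 f.py
```

```text
t 23.85 F tool [-3.5  5.6 -2.9] r 90.6 th 0.984 yaw th 0.977 w 26.9 z 70.5
```

move_arm([
  [[0,0,-0.032,0,-0.015,0,175],[0,0,-0.064,-0.001,-0.03,0,175]],
])

```text
time_s: 24.05
tool_pos: [537.4, 49.3, 70.4]
eef_rot: [1.7, -2.64, -0.002]
ft_force: [-2.7, 3.7, 1.9]
width: 26.9
grasp_force: 2.4
```

```bash
python3 f.py
```

```text
t 24.05 F tool [-2.3  4.  -1.9] r 90.7 th 1.032 yaw th 1.027 w 26.9 z 70.4
```

move_arm([
  [[0,0,-0.032,0,-0.015,0,175],[0,0,-0.064,-0.001,-0.03,0,175]],
])

```text
time_s: 24.25
tool_pos: [541.5, 47.5, 70.4]
eef_rot: [1.765, -2.596, -0.002]
ft_force: [-2.6, 4.2, 3.2]
width: 27.1
grasp_force: 2.4
```

```bash
python3 f.py
```

```text
t 24.25 F tool [-2.9  4.  -3.2] r 90.8 th 1.080 yaw th 1.077 w 27.1 z 70.4
```

move_arm([
  [[0,0,-0.032,0,-0.015,0,175],[0,0,-0.064,-0.001,-0.03,0,175]],
])

```text
time_s: 24.45
tool_pos: [545.6, 45.9, 70.3]
eef_rot: [1.83, -2.551, -0.003]
ft_force: [-3.5, 4.1, 1.9]
width: 26.6
grasp_force: 2.4
```

```bash
python3 f.py
```

```text
t 24.45 F tool [-2.7  4.7 -1.9] r 91.0 th 1.129 yaw th 1.128 w 26.6 z 70.3
```

move_arm([
  [[0,0,-0.032,0,-0.015,0,175],[0,0,-0.064,-0.001,-0.03,0,175]],
])

```text
time_s: 24.65
tool_pos: [549.8, 44.5, 70.3]
eef_rot: [1.893, -2.504, -0.003]
ft_force: [-3.8, 4.8, 2.3]
width: 26.5
grasp_force: 2.4
```

```bash
python3 f.py
```

```text
t 24.65 F tool [-3.5  4.9 -2.2] r 91.1 th 1.178 yaw th 1.178 w 26.5 z 70.3
```

move_arm([
  [[0,0,-0.032,0,-0.015,0,175],[0,0,-0.064,-0.001,-0.03,0,175]],
])

```text
time_s: 24.85
tool_pos: [554.0, 43.3, 70.2]
eef_rot: [1.955, -2.455, -0.003]
ft_force: [-4.1, 4.1, 3.5]
width: 26.7
grasp_force: 2.5
```

```bash
python3 f.py
```

```text
t 24.85 F tool [-3.1  4.9 -3.5] r 91.1 th 1.226 yaw th 1.228 w 26.7 z 70.2
```

move_arm([
  [[0,0,-0.032,0,-0.015,0,175],[0,0,-0.064,-0.001,-0.03,0,175]],
])

```text
time_s: 25.05
tool_pos: [558.0, 42.5, 70.2]
eef_rot: [2.016, -2.405, -0.004]
ft_force: [-5.6, 3.7, 4.2]
width: 27.2
grasp_force: 3.1
```

```bash
python3 f.py
```

```text
t 25.05 F tool [-2.7  6.2 -4.2] r 91.1 th 1.271 yaw th 1.278 w 27.2 z 70.2
```

move_arm([
  [[0,0,-0.032,0,-0.015,0,175],[0,0,-0.05,-0.001,-0.024,0,175]],
])

```text
time_s: 25.25
tool_pos: [561.1, 41.9, 70.1]
eef_rot: [2.062, -2.365, -0.005]
ft_force: [-6.7, 3.9, 5.7]
width: 26.6
grasp_force: 3.6
```

```bash
python3 f.py
```

```text
t 25.25 F tool [-2.9  7.2 -5.7] r 91.2 th 1.306 yaw th 1.317 w 26.6 z 70.1
```

It has bitten: resistance rose from 4.7 to 7.2 N. One slightly further step will make it snug.

move_arm([
  [[0,0,-0.02,0,-0.01,0,175],[0,0,-0.04,0,-0.02,0,175]],
])

```text
time_s: 25.45
tool_pos: [563.7, 41.5, 70.1]
eef_rot: [2.099, -2.332, -0.005]
ft_force: [-7.8, 3.3, 5.6]
width: 26.9
grasp_force: 4.0
```

```bash
python3 f.py
```

```text
t 25.45 F tool [-2.4  8.1 -5.5] r 91.2 th 1.334 yaw th 1.349 w 26.9 z 70.1
```

8.1 N is snug. Back off, open, and lift clear.

move_arm([
  [[0,0,0,0,0.03,0,175],[0,0,0,0,0.035,0,150],[0,0,0,0,0.035,0,130],[0,0,0,0,0.035,0,120],[0,0,0,0,0.035,-0.15,120],[0,0,0,0,0.035,-0.4,120],[0,0,0,0,0.035,-0.7,120],[0,0,0,0,0.035,-0.8,120],[0,0,0,0,0.035,-0.8,120]],
])

```text
time_s: 26.35
tool_pos: [563.6, 41.7, 193.7]
eef_rot: [-2.097, 2.332, -0.006]
ft_force: [0.1, -0.0, -0.2]
width: 45.5
grasp_force: 0.0
```

```bash
python3 f.py
python3 - <<'E'
from j import *
def cl(s):
    v,u=np.mgrid[0:384,0:512]; x=(u-s['cx'])/s['fx']; y=(v-s['cy'])/s['fy']; p,q=x,y
    for _ in range(10): f=1+s['k1']*(p*p+q*q); p,q=x/f,y/f
    return (np.stack([p,q,np.ones_like(p)],-1)*s['z_map'][...,None]-s['t'])@s['R']
s=snap('side'); P=cl(s); Q=(P[...,:2]-O)@E.T
m=(abs(Q[...,0])<60)&(Q[...,1]>-5)&(Q[...,1]<25)&(P[...,2]>80)&(P[...,2]<95)
print(m.sum(),np.percentile(P[m][:,2],[5,50,95]).round(1),cv2.minAreaRect(Q[m].astype(np.float32)))
for cx,cy in((487,-105),(508,-210),(525,-389)):
    m=(abs(P[...,0]-cx)<70)&(abs(P[...,1]-cy)<32)&(P[...,2]>32)&(P[...,2]<70); print(m.sum(),P[m].mean(0).round(1))
E
```

```text
t 26.35 F tool [ 0.  -0.1  0.2] r 91.1 th 1.333 yaw th 1.348 w 45.5 z 193.7
164 [80.9 85.8 88.1] ((-14.335224151611328, 14.126212120056152), (59.704933166503906, 16.371932983398438), 3.870266914367676)
126 [ 474.5 -101.7   42.4]
101 [ 494.6 -206.4   41.7]
106 [ 518.  -386.1   41.7]
```

```bash
python3 -c "
from h import *
print(manip.finish_job())"
```

```text
the job is handed in; nothing more can be done
None
```

The job is handed in at 26 s of the 69 allowed: the worn bolt and the middle blank both gauged 12.6 mm (the 13 mm size), and that blank sits home on the stop and clamped, with 8.1 N measured at the lever and about 35 N estimated on the blank; no verdict came back.

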